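# Lock the clevis pin with its R-clip

## Robot

A 6-joint arm with a two-finger parallel gripper is mounted at the origin on the work surface; the furniture and walls round the work are solid. World frame = base frame: x ahead of the robot, y to its left, z up, the work surface at z = 0. Lengths are in mm, angles in rad, forces in N, time in s.
With the tool pointing down it reaches from about 275 to 1000 mm from the base axis. Payload 8.4 kg.
Tool frame: the origin (TCP) lies midway between the tips of the shut fingers; the grasp point (between the pads) lies grip_depth behind it (grip_depth is the distance from the TCP to the grasp point, in mm); z points along the fingers, y is the line along which they close (so a half turn about z gives the same grasp; the last joint's range is limited). The gripper opens to 85 mm and grips with 20 to 120 N. Pads are 22 mm wide; open, the fingers measure 114 mm over their backs; the gripper's body (76 mm by 85 mm) begins 54 mm behind the grasp point. The pads swing forward as they close: fully open they stand 13 mm farther back than shut.
Start: joints at [-1.246, 0.353, 1.633, -0, 1.155, -0.002], TCP at [200.632, -591.924, 231.281] pointing down, gripper open.
Joint ranges: [-2.63, 2.63], [-0.92, 2.1], [0.06, 2.66], [-1.3, 4.44], [0, 2.69], [-3.02, 3.02]. Speed limits (rad/s): [2.22, 2.22, 2.79, 3.14, 3.14, 3.14].

## Interface

Orientations are given as [roll, pitch, yaw] about the fixed x, y, z axes, in that order (R = Rz(yaw) Ry(pitch) Rx(roll)).
In Python, from rig import * gives the robot as it stands.
- The arm moves only by the shell command python3 -m creep 'ROWS' [FORCE]. ROWS is JSON, a list of rows, each an object of numbers: "x", "y", "z": the shift along the tool's x, y, z in mm; "rx", "ry", "rz": the turn, a rotation vector about the tool's x, y, z in rad; "hand": the finger opening in mm, from 0 to 85.4. A call has 1 to 20 rows; each row shifts and turns the commanded pose from where the row before left it, along the tool's axes as they then stand; what a row does not reach is not made up. A row lasts 1/8 s, in which the tool goes at most 62.5 mm and 10.7 degrees, less where a joint would pass 70% of its speed; a pose out of reach is approached as far as the arm can. A call with a gripper value outside its range is refused whole. The fingers move at their own pace and stop on an object; FORCE is the grip in N (left out, the last holds). Time passes only in rows, so rows that do not move let the fingers close. It gives the time, the measured TCP pose, the force, the opening and the grip force at its end, in the units of the state.
- sense(): the state, without advancing time (a new reading comes with each control period).
- grab_frame(name): name is "side" or "top"; returns the picture (480x640x3 uint8, red, green, blue); there is no depth.
- get_calibration(name): a dict with "K" (3x3 intrinsics, pixels), "R" (3x3) and "t" (3): a world point X has camera coordinates R X + t. Camera axes: x right, y down, z forward; pixel columns grow to the right and rows downward; lengths in mm; the calibration is good to about 2 mm. A picture is of the moment at which its call begins. get_calibration takes no time and is no camera call.
- sign_off(): hands the job in; it is judged then, once.
The state is a dict: "clock": time; "qpos": joint angles; "qvel": joint speeds; "joint_efforts": joint torques, N m; "eef_pos": TCP position; "tcp_rot": TCP orientation; "contact_force": force on the tool from outside, world axes, zero at the start; "wrist_torque": the same for the moment, N m; "opening": opening from 0.0 (shut) to 1.0 (fully open); "grasp_force": force on a finger pad.
Only numpy, scipy, OpenCV 4.12 (cv2) and the standard library are available. Lean on these libraries where they do the work, as an engineer would, in place of code of your own. Each camera call takes 0.05 s, during which the arm holds its last target. There are 200 camera calls.

## Task

Lock the pin in the green clevis stand: lift the large R-clip with the red tab out of the wooden block, carry it well over the toggle clamp's upright handle, and push its straight leg down through the upright cross-hole in the pin, bent leg riding over either side of the pin, until the clip is fully home and hugs the pin. Leave the small blue-tabbed clip parked in the block, and let go.

Things in the scene. Friction and masses are not known exactly. Their poses are not given: they have to be found in the camera images.
- clip: Large R-clip, 7 mm steel wire, red tab, 80 g, upright in the block. Origin: on the straight leg, at the pin's axis when home; 41 mm above the bench when parked. z up the leg; tapered tip 37 mm below origin. Tab to grip: 14 (x) x 30 (y) x 26 (z) mm, centre at y +7, z +59. A coil (radius 9, underside at z +19) stops it in the countersink, 3 mm low. Lift 57 mm to free it. Bent leg on +y side.
- clip_bend (a point): Centre of the wire at the narrow bend of the large clip's bent leg: 14 mm (+y) from the straight leg's axis, 17 mm below the clip's origin. The leg's belly is 22 mm out at the origin's height, its flared end 23 mm out, 31 mm below. The bent leg is sprung (hinged in the tab): 5 to 15 N of push takes it over the pin; home, the bend lies beside and below the pin's axis.
- small_clip: The other R-clip: 5 mm wire, 72 percent of the size, blue tab; not to be used. Origin and axes alike. It is in the other hole of the same fixed wooden block (124 x 34 x 60 mm high), 80 mm away along the clips' x; which is where varies. Coils rest on its top, legs in loose 11 mm holes. Between block and stand a fixed toggle clamp's red handle stands 195 mm high: carry over it.
- pin_hole (a point): Middle of the cross-hole, on the axis of the level steel pin, 80 mm up; fixed. z up the hole, x along the pin. Pin 36 mm thick, round hole 14 mm, right through, countersunk to 22 mm on top. Green yoke from 30 mm on the +x side, its top 26 mm above the pin's axis; pin's free end 34 mm off on the -x side. The clip's x goes along the pin, either way round; below is 50 mm of air.

How it is judged (in metres and radians):
At the end, for the whole second after the job is handed in: Large clip's origin within 8 mm sideways and -8/+7 mm in height of the hole's middle, upright within 15 deg, its x along the pin within 20 deg; its narrow bend 7 mm or more below and beside the pin's axis, within 24 mm of the hole's axis; at rest, let go; small clip still in the block (horizontal distance between clip and pin_hole below 0.008 m and z of clip in the frame of pin_hole between -0.008 and 0.007 m and angle between clip's own z axis and vertical below 0.26 rad and angle between the x axis of clip and the x axis of pin_hole, either way round below 0.35 rad and z of clip_bend in the frame of pin_hole below -0.007 m and (y of clip_bend in the frame of pin_hole above 0.007 m or y of clip_bend in the frame of pin_hole below -0.007 m) and horizontal distance between clip_bend and pin_hole below 0.024 m and linear speed of clip below 0.02 m/s and distance of small_clip from where it was at the start of the episode below 0.025 m); the robot touches nothing.
It fails at once if the small blue-tabbed clip is moved more than 25 mm from where it was parked (distance of small_clip from where it was at the start of the episode above 0.025 m).
It also fails if it takes over 40 s, if anything falls off the work surface, if the arm or the gripper's body presses on something with over 40 N, if the wrist force passes 120 N, or if a joint passes its speed limit or range.

## Working session

There is one attempt and no reset: what is moved stays moved. The work goes in short steps, Python scripts to look and compute and a shell command to move; the robot and the scene stay as the last step left them, time stands still between calls to the robot, and variables do not carry over. Pictures are saved under pics/ and viewed, at most 10 in all, crops included, and the job is handed in when it is done.

```bash
mkdir -p pics; python3 - <<'E'
from rig import *
import cv2
for n in("side","top"):
    cv2.imwrite(f"pics/{n}0.png",grab_frame(n)[:,:,::-1]); c=get_calibration(n); print(n,c)
s=sense(); print(s["clock"],s["eef_pos"],s["tcp_rot"],s["opening"])
import rig; print([k for k in dir(rig) if 'grip' in k], globals().get("grip_depth"))
E
```

```text
side {'K': array([[529.34228062,   0.        , 322.35499952],
       [  0.        , 529.34228062, 244.92448859],
       [  0.        ,   0.        ,   1.        ]]), 'R': array([[ 0.9986117 , -0.0455088 ,  0.02652575],
       [ 0.00832363, -0.36091519, -0.9325615 ],
       [ 0.0520133 ,  0.93148761, -0.36003533]]), 't': array([-498.76501558,   64.39216854,  910.41300024])}
top {'K': array([[563.64876326,   0.        , 318.79551978],
       [  0.        , 563.64876326, 236.19546948],
       [  0.        ,   0.        ,   1.        ]]), 'R': array([[ 0.00267599, -0.99996898, -0.00740827],
       [-0.99251581, -0.00175144, -0.12210363],
       [ 0.12208687,  0.00767958, -0.99248971]]), 't': array([ -60.56834672,  503.00307944, 1244.1127647 ])}
0.1 [ 200.5035078  -591.51559446  230.62877123] [-3.14035935e+00 -1.59323738e-05  3.26791040e-01] 1.0001531861994875
['grip_depth'] 18.700000000000003
```

View pics/side0.png

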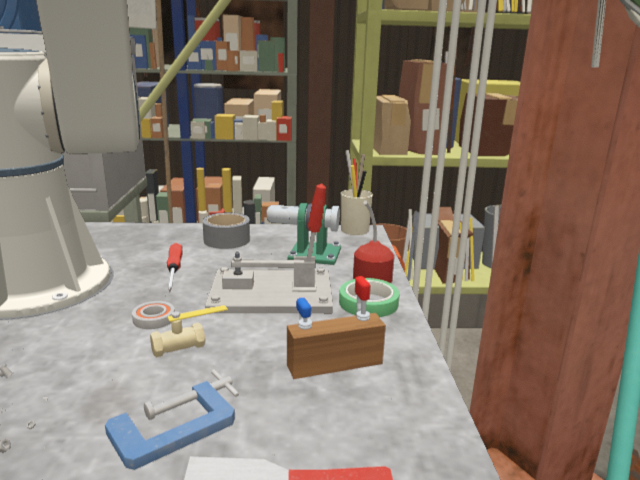

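View pics/top0.png

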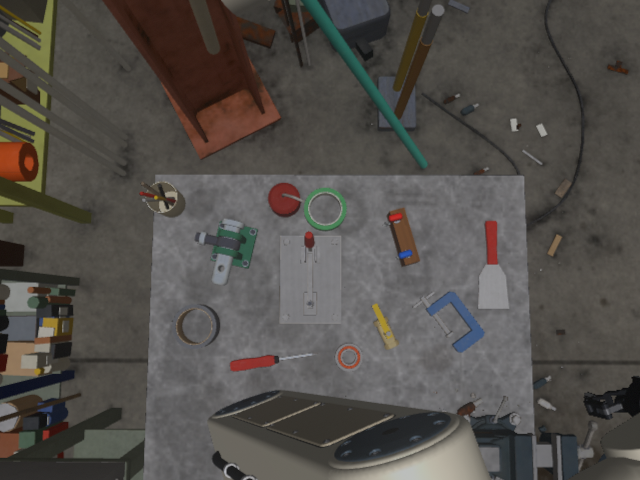

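The side view shows the red tab near (362,288), the blue tab near (304,307) and the pin at about (270–335,215). In the top view the red tab is near (396,216), the blue tab near (406,255) and the pin's free end near (221,278). I'll enlarge both areas.

```bash
python3 - <<'E'
import cv2,numpy as np
t=cv2.imread("pics/top0.png"); s=cv2.imread("pics/side0.png")
r=lambda im,x,y,w,h,k:cv2.resize(im[y:y+h,x:x+w],None,fx=k,fy=k,interpolation=cv2.INTER_CUBIC)
# 8x: two top crops side by side
cv2.imwrite("pics/c1.png",np.hstack([r(t,190,210,50,75,8),r(t,380,200,50,75,8)]))
cv2.imwrite("pics/c2.png",np.vstack([r(s,260,180,100,45,6),r(s,285,270,100,55,6)]))
E
```

```text
(no output)
```

View pics/c1.png

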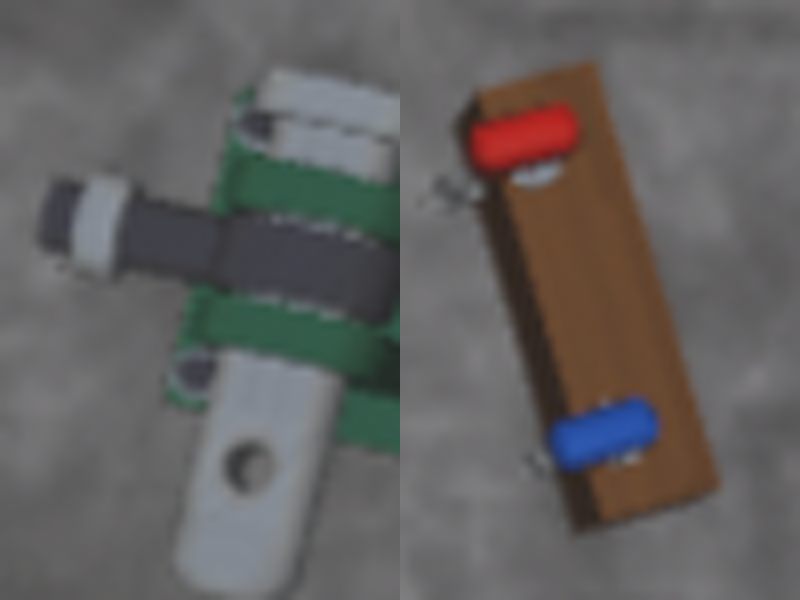

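View pics/c2.png

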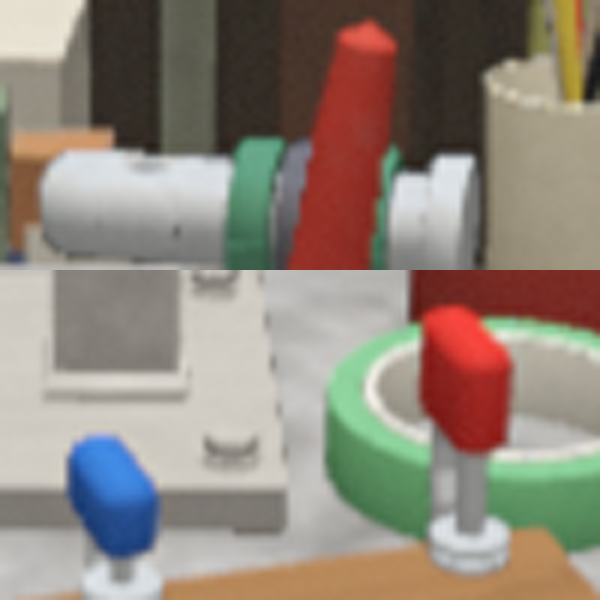

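The crops put the hole's rim at top (221.0,268.4) and side (285.0,207.0). The red tab's centre is at top (395.6,217.1), with its long axis from about (391.2,218.7) to (400.6,215.6), and at side (362.7,288). The bent legs hang on the block's image-left side, which is world +y. The pin's axis in the top view runs from the free end near (220,281) up to the yoke.

```bash
cat > h.py <<'E'
from rig import *
import numpy as np
from scipy.optimize import least_squares
def ray(n,uv):
    c=get_calibration(n); d=c["R"].T@np.linalg.inv(c["K"])@[*uv,1.]; return -c["R"].T@c["t"],d
def atz(n,uv,z):
    o,d=ray(n,uv); return o+d*(z-o[2])/d[2]
def proj(n,X):
    c=get_calibration(n); p=c["K"]@(c["R"]@np.array(X)+c["t"]); return p[:2]/p[2]
def tri(a,b): # top, side
    return least_squares(lambda X:np.r_[proj("top",X)-a,proj("side",X)-b],[500,0,100]).x
E
python3 - <<'E'
from h import *
np.set_printoptions(precision=1,suppress=True)
T=lambda x,y:(190+x/8,210+y/8); B=lambda x,y:(380+(x-400)/8,200+y/8)
S=lambda x,y:(260+x/6,180+y/6); S2=lambda x,y:(285+x/6,270+(y-270)/6)
print("hole z98",atz("top",T(248,467),97),atz("side",S(150,164),97),tri(T(248,467),S(150,164)))
print("tab",atz("top",B(525,137),112),atz("side",S2(466,378),100),tri(B(525,137),S2(460,330)))
print("blue",atz("top",B(605,433),41*.72+22+72*.72))
def d(a,b,z):
    v=atz("top",b,z)-atz("top",a,z); return np.hypot(*v[:2]),np.arctan2(v[1],v[0])
# block top corners, z60
c=[atz("top",B(*p),60) for p in((597,62),(718,488),(600,525),(480,95))]
for i in range(4): v=c[(i+1)%4]-c[i]; print("blk",c[i],np.hypot(*v[:2]),np.arctan2(v[1],v[0]))
print("pin right edge",d(T(290,585),T(340,380),80),"left",d(T(178,560),T(222,350),80))
print("clevis bolt row/yoke edge",d(T(210,325),T(380,350),106),d(T(230,155),T(400,180),106))
print("tab dir",d(B(578,128),B(472,152),112),"blue-red",d(B(605,433),B(525,137),105))
print("pin end side", atz("side",S(42,205),80),atz("side",S(232,210),80))
# clamp handle
print("handle tip",atz("top",(309,238),190))
E
```

```text
hole z98 [425.5 148.2  97. ] [430.6 140.   97. ] [428.3 148.9  94.1]
tab [ 534.2 -223.1  112. ] [ 539.5 -224.   100. ] [ 536.8 -223.4  111.1]
blue [ 456.2 -244.3  103.4]
blk [ 563.5 -250.1   60. ] 122.47107405741619 -2.883436039595848
blk [ 445.1 -281.3   60. ] 34.06272800817156 1.8758120718979494
blk [ 434.8 -248.9   60. ] 123.36443229736186 0.25682203217877264
blk [ 554.2 -217.5   60. ] 33.86798060489508 -1.2919013125488024
pin right edge (np.float64(56.72338330855832), np.float64(-0.2184497330727575)) left (np.float64(57.77375718103112), np.float64(-0.18232493543486983))
clevis bolt row/yoke edge (np.float64(45.771223743716526), np.float64(-1.7147947907414651)) (np.float64(45.98470763846942), np.float64(-1.7157532622825462))
tab dir (np.float64(28.92177391743222), np.float64(1.7969291593556522)) blue-red (np.float64(81.74703867212749), np.float64(0.2478103146581149))
pin end side [395.2 148.3  80. ] [457.3 145.3  80. ]
handle tip [479.9 -41.3 190. ]
```

The numbers hold up: the block measures 122.5 x 34 mm, the clips are 82 mm apart, and the tab and hole agree to about 5 mm between the views. Estimates:
- **Tab centre:** (535.5,-223.5)
- **Clip x yaw:** about 0.257
- **Pin x yaw:** about -0.16
- **Hole:** about (427,148.5)

I'll go above the clip with yaw 1.82, so the fingers close along the clip's x.

```bash
python3 -m creep '[{"x":43.5,"y":-24.1,"hand":85},{"x":43.5,"y":-24.1},{"x":43.5,"y":-24.1},{"x":43.5,"y":-24.1},{"x":43.5,"y":-24.1},{"x":43.5,"y":-24.1},{"x":43.5,"y":-24.1},{"x":43.5,"y":-24.1},{"x":43.5,"y":-24.1},{"x":43.5,"y":-24.1},{"rz":-0.166},{"rz":-0.166},{"rz":-0.166},{"rz":-0.166},{"rz":-0.166},{"rz":-0.166},{"rz":-0.166},{"rz":-0.166},{"rz":-0.166},{}]' 90
```

```text
schema error: expected keys x, y, z, rx, ry, rz, hand
```

```bash
python3 -m creep '[{"x":43.5,"y":-24.1,"z":0,"rx":0,"ry":0,"rz":0,"hand":85},{"x":43.5,"y":-24.1,"z":0,"rx":0,"ry":0,"rz":0,"hand":85},{"x":43.5,"y":-24.1,"z":0,"rx":0,"ry":0,"rz":0,"hand":85},{"x":43.5,"y":-24.1,"z":0,"rx":0,"ry":0,"rz":0,"hand":85},{"x":43.5,"y":-24.1,"z":0,"rx":0,"ry":0,"rz":0,"hand":85},{"x":43.5,"y":-24.1,"z":0,"rx":0,"ry":0,"rz":0,"hand":85},{"x":43.5,"y":-24.1,"z":0,"rx":0,"ry":0,"rz":0,"hand":85},{"x":43.5,"y":-24.1,"z":0,"rx":0,"ry":0,"rz":0,"hand":85},{"x":43.5,"y":-24.1,"z":0,"rx":0,"ry":0,"rz":0,"hand":85},{"x":43.5,"y":-24.1,"z":0,"rx":0,"ry":0,"rz":0,"hand":85},{"x":0,"y":0,"z":0,"rx":0,"ry":0,"rz":-0.166,"hand":85},{"x":0,"y":0,"z":0,"rx":0,"ry":0,"rz":-0.166,"hand":85},{"x":0,"y":0,"z":0,"rx":0,"ry":0,"rz":-0.166,"hand":85},{"x":0,"y":0,"z":0,"rx":0,"ry":0,"rz":-0.166,"hand":85},{"x":0,"y":0,"z":0,"rx":0,"ry":0,"rz":-0.166,"hand":85},{"x":0,"y":0,"z":0,"rx":0,"ry":0,"rz":-0.166,"hand":85},{"x":0,"y":0,"z":0,"rx":0,"ry":0,"rz":-0.166,"hand":85},{"x":0,"y":0,"z":0,"rx":0,"ry":0,"rz":-0.166,"hand":85},{"x":0,"y":0,"z":0,"rx":0,"ry":0,"rz":-0.166,"hand":85},{"x":0,"y":0,"z":0,"rx":0,"ry":0,"rz":0,"hand":85}]' 90
cat >> h.py <<'E'
def go(X):
    from scipy.spatial.transform import Rotation as Ro
    s=sense(); R=Ro.from_euler("xyz",s["tcp_rot"]).as_matrix(); p=np.array(s["eef_pos"])
    print("t %.2f"%s["clock"],"p",p.round(1),"rpy",np.round(s["tcp_rot"],3),"F",np.round(s["contact_force"],1),"op %.3f"%s["opening"],"grip",np.round(s["grasp_force"],1))
    if X is not None: print("tool shift",(R.T@(np.array(X)-p)).round(1))
E
python3 -c "
from h import *
go([535.5,-223.5,84.5])"
```

```text
clock: 2.6
eef_pos: [535.0, -223.9, 231.0]
tcp_rot: [-3.141, -0.0, 1.82]
contact_force: [0.2, -0.4, 0.5]
opening: 0.992
grasp_force: 0.0
t 2.60 p [ 535.  -223.9  231. ] rpy [-3.141 -0.     1.82 ] F [ 0.2 -0.4  0.5] op 0.992 grip 0.0
tool shift [  0.3   0.6 146.5]
```

Accurate. Now I'll descend and close.

```bash
python3 -m creep '[{"x":0,"y":0.6,"z":30,"rx":0,"ry":0,"rz":0,"hand":85},{"x":0,"y":0,"z":40,"rx":0,"ry":0,"rz":0,"hand":85},{"x":0,"y":0,"z":30,"rx":0,"ry":0,"rz":0,"hand":85},{"x":0,"y":0,"z":20,"rx":0,"ry":0,"rz":0,"hand":85},{"x":0,"y":0,"z":15,"rx":0,"ry":0,"rz":0,"hand":85},{"x":0,"y":0,"z":11.5,"rx":0,"ry":0,"rz":0,"hand":85},{"x":0,"y":0,"z":0,"rx":0,"ry":0,"rz":0,"hand":40},{"x":0,"y":0,"z":0,"rx":0,"ry":0,"rz":0,"hand":30},{"x":0,"y":0,"z":0,"rx":0,"ry":0,"rz":0,"hand":20},{"x":0,"y":0,"z":0,"rx":0,"ry":0,"rz":0,"hand":0},{"x":0,"y":0,"z":0,"rx":0,"ry":0,"rz":0,"hand":0},{"x":0,"y":0,"z":0,"rx":0,"ry":0,"rz":0,"hand":0},{"x":0,"y":0,"z":0,"rx":0,"ry":0,"rz":0,"hand":0},{"x":0,"y":0,"z":0,"rx":0,"ry":0,"rz":0,"hand":0}]' 90
python3 - <<'E'
from h import *
import cv2
go(None)
t=grab_frame("top")[:,:,::-1]; s=grab_frame("side")[:,:,::-1]
r=lambda im,x,y,w,h,k:cv2.resize(im[y:y+h,x:x+w],None,fx=k,fy=k,interpolation=cv2.INTER_CUBIC)
cv2.imwrite("pics/g1.png",np.vstack([r(s,270,200,130,130,4)]))
E
```

```text
clock: 4.35
eef_pos: [536.2, -224.0, 85.3]
tcp_rot: [3.141, 0.001, 1.821]
contact_force: [-0.1, 0.6, 5.7]
opening: 0.145
grasp_force: 88.1
t 4.35 p [ 536.2 -224.    85.3] rpy [3.141e+00 1.000e-03 1.821e+00] F [-0.1  0.6  5.7] op 0.145 grip 88.1
```

View pics/g1.png

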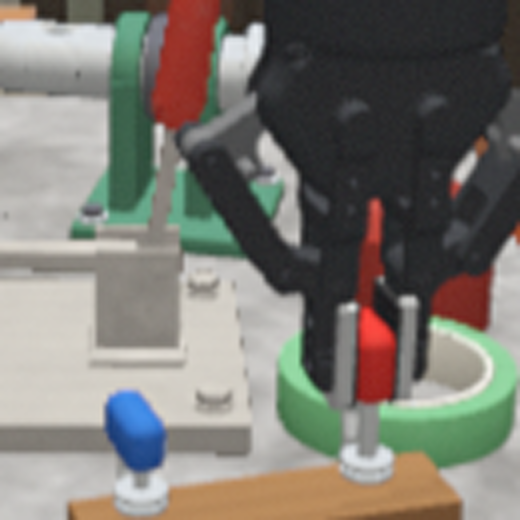

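The red tab is held squarely between the pads at crop (375,350), and the blue clip is undisturbed. Next: lift 240 mm so the tip is at about 244 mm, carry it over the handle and turn.

```bash
python3 -m creep '[{"x":0,"y":0,"z":-10,"rx":0,"ry":0,"rz":0,"hand":0},{"x":0,"y":0,"z":-20,"rx":0,"ry":0,"rz":0,"hand":0},{"x":0,"y":0,"z":-30,"rx":0,"ry":0,"rz":0,"hand":0},{"x":0,"y":0,"z":-40,"rx":0,"ry":0,"rz":0,"hand":0},{"x":0,"y":0,"z":-40,"rx":0,"ry":0,"rz":0,"hand":0},{"x":0,"y":0,"z":-40,"rx":0,"ry":0,"rz":0,"hand":0},{"x":0,"y":0,"z":-40,"rx":0,"ry":0,"rz":0,"hand":0},{"x":0,"y":0,"z":-20,"rx":0,"ry":0,"rz":0,"hand":0},{"x":20,"y":-1,"z":0,"rx":0,"ry":0,"rz":0,"hand":0},{"x":40,"y":-1,"z":0,"rx":0,"ry":0,"rz":0,"hand":0},{"x":50,"y":-2,"z":0,"rx":0,"ry":0,"rz":0,"hand":0},{"x":50,"y":-2,"z":0,"rx":0,"ry":0,"rz":0,"hand":0},{"x":50,"y":-2,"z":0,"rx":0,"ry":0,"rz":0,"hand":0},{"x":50,"y":-1,"z":0,"rx":0,"ry":0,"rz":0,"hand":0},{"x":50,"y":-1,"z":0,"rx":0,"ry":0,"rz":0,"hand":0},{"x":50,"y":-1,"z":0,"rx":0,"ry":0,"rz":0,"hand":0},{"x":34,"y":0,"z":0,"rx":0,"ry":0,"rz":0.137,"hand":0},{"x":0,"y":0,"z":0,"rx":0,"ry":0,"rz":0.137,"hand":0},{"x":0,"y":0,"z":0,"rx":0,"ry":0,"rz":0.137,"hand":0},{"x":0,"y":0,"z":0,"rx":0,"ry":0,"rz":0,"hand":0}]' 90
python3 -c "
from h import *
go([428,155.4,215])"
```

```text
clock: 6.95
eef_pos: [426.2, 155.3, 323.7]
tcp_rot: [-3.14, 0.001, 1.411]
contact_force: [-0.3, -0.3, 0.0]
opening: 0.147
grasp_force: 88.4
t 6.95 p [426.2 155.3 323.7] rpy [-3.140e+00  1.000e-03  1.411e+00] F [-0.3 -0.3  0. ] op 0.147 grip 88.4
tool shift [  0.5   2.  108.7]
```

```bash
python3 -m creep '[{"x":0,"y":1,"z":30,"rx":0,"ry":0,"rz":0,"hand":0},{"x":0,"y":1,"z":40,"rx":0,"ry":0,"rz":0,"hand":0},{"x":0,"y":0,"z":35,"rx":0,"ry":0,"rz":0,"hand":0},{"x":0,"y":0,"z":20,"rx":0,"ry":0,"rz":0,"hand":0},{"x":0,"y":0,"z":0,"rx":0,"ry":0,"rz":0,"hand":0},{"x":0,"y":0,"z":0,"rx":0,"ry":0,"rz":0,"hand":0}]' 90
python3 - <<'E'
from h import *
import cv2
go(None)
t=grab_frame("top")[:,:,::-1]; s=grab_frame("side")[:,:,::-1]
r=lambda im,x,y,w,h,k:cv2.resize(im[y:y+h,x:x+w],None,fx=k,fy=k,interpolation=cv2.INTER_CUBIC)
cv2.imwrite("pics/p_top.png",t)
cv2.imwrite("pics/p1.png",r(s,250,130,90,100,6))
cv2.imwrite("pics/p2.png",r(t,180,220,80,70,8))
E
```

```text
clock: 7.7
eef_pos: [429.8, 154.9, 200.4]
tcp_rot: [3.141, -0.0, 1.411]
contact_force: [0.1, -0.1, -0.0]
opening: 0.151
grasp_force: 88.5
t 7.70 p [429.8 154.9 200.4] rpy [ 3.141 -0.     1.411] F [ 0.1 -0.1 -0. ] op 0.151 grip 88.5
```

View pics/p1.png

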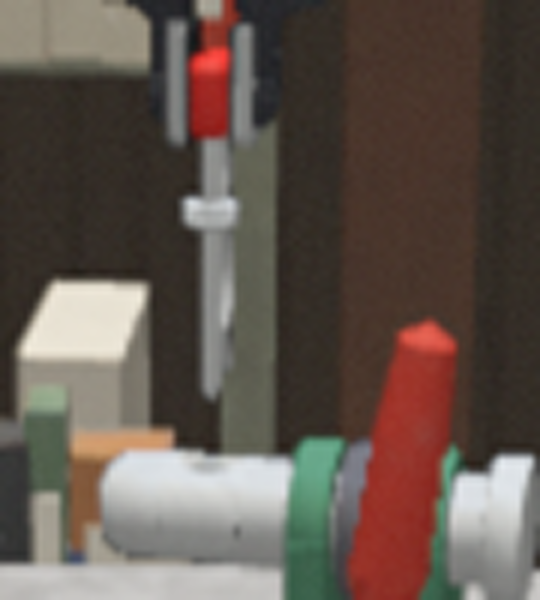

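The straight leg's tip is at side (285.3,195.8), directly above the hole rim at (284.5,207.2). The clip hangs upright with the bent leg behind. I'll compare this with predictions.

```bash
python3 - <<'E'
from h import *
np.set_printoptions(precision=2,suppress=True)
leg=np.array([429.8,154.9])-7*np.array([np.cos(1.411),np.sin(1.411)])
print("leg xy",leg)
for z in(200.4-81,200.4-81+37+20,200.4-81+37+59): print(z,proj("side",[*leg,z]))
print("tip side at z119.4",atz("side",(285.3,195.8),119.4))
for X in([427,148.5,97],[428.5,147,97],[430,146,97]): print(X,proj("side",X),proj("top",X))
# pin axis silhouettes: side end face & edges
E
```

```text
leg xy [428.69 147.99]
119.4 [284.11 195.06]
176.4 [284.13 166.1 ]
215.4 [284.14 145.6 ]
tip side at z119.4 [431.09 142.87 119.4 ]
[427, 148.5, 97] [283.25 206.04] [220.89 267.68]
[428.5, 147, 97] [284.   206.27] [221.61 266.98]
[430, 146, 97] [284.76 206.43] [222.09 266.28]
```

View pics/p2.png

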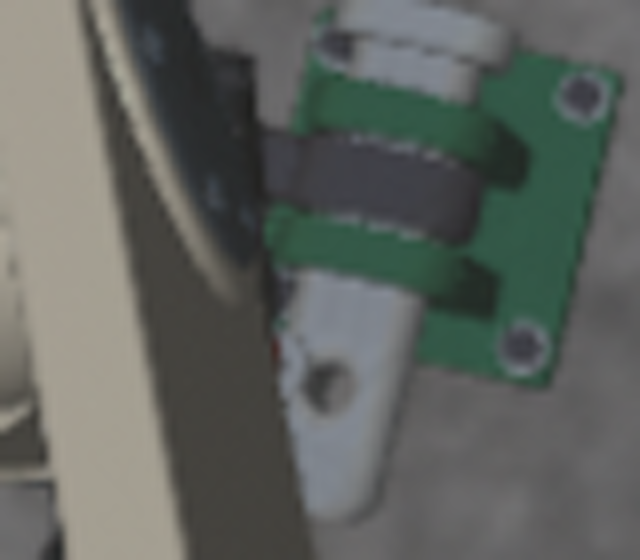

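The tip is about 1.5 mm too far along +x relative to the hole. The hole seen from the top, at (221,268), is unchanged. I'll correct that and start the insertion.

```bash
python3 -m creep '[{"x":0,"y":-1.5,"z":8,"rx":0,"ry":0,"rz":0,"hand":0},{"x":0,"y":0,"z":8,"rx":0,"ry":0,"rz":0,"hand":0},{"x":0,"y":0,"z":6,"rx":0,"ry":0,"rz":0,"hand":0},{"x":0,"y":0,"z":4,"rx":0,"ry":0,"rz":0,"hand":0},{"x":0,"y":0,"z":4,"rx":0,"ry":0,"rz":0,"hand":0},{"x":0,"y":0,"z":4,"rx":0,"ry":0,"rz":0,"hand":0},{"x":0,"y":0,"z":0,"rx":0,"ry":0,"rz":0,"hand":0}]' 90; python3 -c "
from h import *
go(None)"
```

```text
clock: 8.68
eef_pos: [428.2, 155.1, 165.6]
tcp_rot: [-3.141, -0.0, 1.41]
contact_force: [0.6, 1.3, -0.7]
opening: 0.144
grasp_force: 88.5
t 8.68 p [428.2 155.1 165.6] rpy [-3.141 -0.     1.41 ] F [ 0.6  1.3 -0.7] op 0.144 grip 88.5
```

The tip is at 85 mm, well below the rim, with almost no force, so it is in the hole. Continuing.

```bash
python3 -m creep '[{"x":0,"y":0,"z":4,"rx":0,"ry":0,"rz":0,"hand":0},{"x":0,"y":0,"z":4,"rx":0,"ry":0,"rz":0,"hand":0},{"x":0,"y":0,"z":4,"rx":0,"ry":0,"rz":0,"hand":0},{"x":0,"y":0,"z":4,"rx":0,"ry":0,"rz":0,"hand":0},{"x":0,"y":0,"z":4,"rx":0,"ry":0,"rz":0,"hand":0}]' 90; python3 - <<'E'
from h import *
import cv2
go(None)
s=grab_frame("side")[:,:,::-1]
cv2.imwrite("pics/i1.png",cv2.resize(s[150:240,250:340],None,fx=6,fy=6,interpolation=cv2.INTER_CUBIC))
E
```

```text
clock: 9.3
eef_pos: [430.4, 156.8, 147.0]
tcp_rot: [3.137, -0.004, 1.409]
contact_force: [1.7, 7.3, 5.4]
opening: 0.15
grasp_force: 89.3
t 9.30 p [430.4 156.8 147. ] rpy [ 3.137 -0.004  1.409] F [1.7 7.3 5.4] op 0.150 grip 89.3
```

View pics/i1.png

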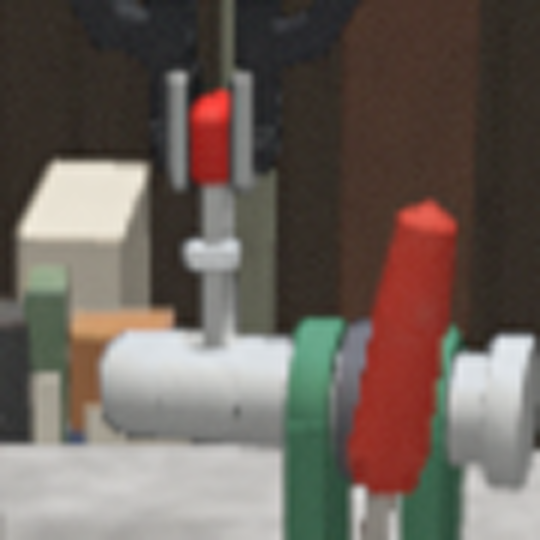

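The leg is in the hole (entering at crop (215,340)), with the bent leg just meeting the pin (7 N sideways). Pushing home.

```bash
python3 -m creep '[{"x":0,"y":0,"z":3,"rx":0,"ry":0,"rz":0,"hand":0},{"x":0,"y":0,"z":3,"rx":0,"ry":0,"rz":0,"hand":0},{"x":0,"y":0,"z":3,"rx":0,"ry":0,"rz":0,"hand":0},{"x":0,"y":0,"z":3,"rx":0,"ry":0,"rz":0,"hand":0},{"x":0,"y":0,"z":3,"rx":0,"ry":0,"rz":0,"hand":0}]' 90; python3 -c "
from h import *
go(None)"
```

```text
clock: 9.98
eef_pos: [429.5, 156.5, 131.2]
tcp_rot: [3.139, -0.003, 1.409]
contact_force: [0.5, 6.8, -0.5]
opening: 0.148
grasp_force: 88.3
t 9.97 p [429.5 156.5 131.2] rpy [ 3.139e+00 -3.000e-03  1.409e+00] F [ 0.5  6.8 -0.5] op 0.148 grip 88.3
```

```bash
python3 -m creep '[{"x":0,"y":0,"z":2,"rx":0,"ry":0,"rz":0,"hand":0},{"x":0,"y":0,"z":2,"rx":0,"ry":0,"rz":0,"hand":0},{"x":0,"y":0,"z":2,"rx":0,"ry":0,"rz":0,"hand":0},{"x":0,"y":0,"z":2,"rx":0,"ry":0,"rz":0,"hand":0},{"x":0,"y":0,"z":1,"rx":0,"ry":0,"rz":0,"hand":0},{"x":0,"y":0,"z":0,"rx":0,"ry":0,"rz":0,"hand":0}]' 90; python3 -c "
from h import *
go(None)"
```

```text
clock: 10.72
eef_pos: [429.8, 156.5, 122.6]
tcp_rot: [3.139, -0.003, 1.409]
contact_force: [1.2, 7.5, 3.7]
opening: 0.146
grasp_force: 89.4
t 10.72 p [429.8 156.5 122.6] rpy [ 3.139e+00 -3.000e-03  1.409e+00] F [1.2 7.5 3.7] op 0.146 grip 89.4
```

Origin is at about 78.3 mm. I'll push a little more to seat it, then check.

```bash
python3 -m creep '[{"x":0,"y":0,"z":1,"rx":0,"ry":0,"rz":0,"hand":0},{"x":0,"y":0,"z":1,"rx":0,"ry":0,"rz":0,"hand":0},{"x":0,"y":0,"z":0,"rx":0,"ry":0,"rz":0,"hand":0}]' 90; python3 -c "
from h import *
go(None)"
```

```text
clock: 11.1
eef_pos: [430.5, 157.0, 121.2]
tcp_rot: [3.137, -0.004, 1.409]
contact_force: [1.6, 7.8, 7.8]
opening: 0.146
grasp_force: 90.0
t 11.10 p [430.5 157.  121.2] rpy [ 3.137 -0.004  1.409] F [1.6 7.8 7.8] op 0.146 grip 90.0
```

It is seated: force is rising and the origin is at about 77 mm, as the coil stop implies. Releasing and retreating.

```bash
python3 -m creep '[{"x":0,"y":0,"z":0,"rx":0,"ry":0,"rz":0,"hand":25},{"x":0,"y":0,"z":0,"rx":0,"ry":0,"rz":0,"hand":40},{"x":0,"y":0,"z":0,"rx":0,"ry":0,"rz":0,"hand":50},{"x":0,"y":0,"z":0,"rx":0,"ry":0,"rz":0,"hand":50},{"x":0,"y":0,"z":-10,"rx":0,"ry":0,"rz":0,"hand":50},{"x":0,"y":0,"z":-25,"rx":0,"ry":0,"rz":0,"hand":50},{"x":0,"y":0,"z":-40,"rx":0,"ry":0,"rz":0,"hand":50},{"x":0,"y":0,"z":-40,"rx":0,"ry":0,"rz":0,"hand":50},{"x":0,"y":0,"z":-40,"rx":0,"ry":0,"rz":0,"hand":50},{"x":0,"y":0,"z":0,"rx":0,"ry":0,"rz":0,"hand":50},{"x":0,"y":0,"z":0,"rx":0,"ry":0,"rz":0,"hand":50}]' 90; python3 - <<'E'
from h import *
import cv2
go(None)
s=grab_frame("side")[:,:,::-1]
cv2.imwrite("pics/f1.png",cv2.resize(s[150:340,250:400],None,fx=3.1,fy=3.1,interpolation=cv2.INTER_CUBIC))
for z in (96,77+59): print(proj("side",[428,148,z]))
E
```

```text
clock: 12.48
eef_pos: [427.8, 154.9, 274.6]
tcp_rot: [-3.142, 0.0, 1.41]
contact_force: [0.1, 0.3, -0.8]
opening: 0.586
grasp_force: 0.0
t 12.47 p [427.8 154.9 274.6] rpy [-3.142  0.     1.41 ] F [ 0.1  0.3 -0.8] op 0.586 grip 0.0
[283.75280704 206.60913465]
[283.75840819 186.74014542]
```

View pics/f1.png

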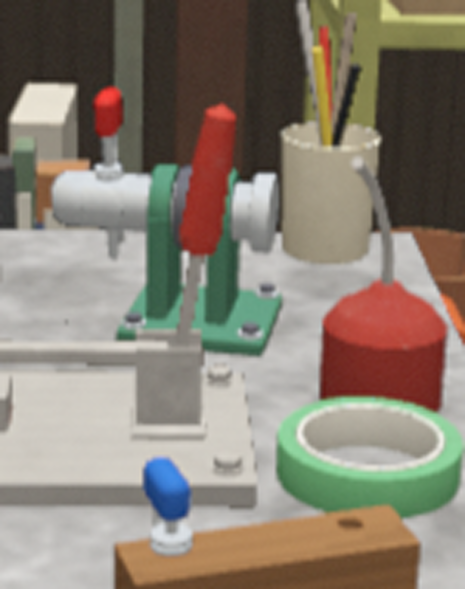

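The clip stands upright in the pin with its coil seated at crop (108,170) and its tip showing below at (113,255). The gripper is clear, and the blue clip is still parked at (165,490).

```bash
python3 -c "
from rig import *
print(sign_off())"
```

```text
the job is handed in; nothing more can be done
None
```

The large red-tabbed clip is pushed home in the pin and released, the small blue clip is still parked in the block, and the job was handed in at about 12.5 s; sign-off returned no verdict, and the bend's position behind the pin was inferred from the seated height, not seen.

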